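Test the sealer's stop button and reset it

TASK

Test the sealer's stop station without grasping anything: with the fingertips, press the two-lobed mushroom stop button straight in until it latches, and take the hand off so that it stays in by itself. Then push one of its lobes round clockwise (seen from above) until the button springs back out, and let it go. With the stop button out again, press the small round reset button on the other box all the way down and let it come up; do not press it while the stop button is in. Only touch and push, not hard; leave the loose things around where they are.

Things in the scene. Friction and masses are not known exactly. Their poses are not given: they have to be found in the camera images.
- stop_box: Stop station: a grey and white square box 80 x 80 x 55 mm, fixed to the cart, with a grey mushroom button on top. Origin: centre of its underside; z up; the lobes of the button lie along its y axis when the button is at rest, a black cable gland is on its +x side.
- stop_press (a joint): How far the mushroom button is pressed in, in m: 0 out, 0.0105 at the bottom stop. A spring pushes it out (about 3.5 N out, 6 N in), and from 2 to 6 mm a catch must be passed (about 8 N altogether). Pressed to 9 mm or more and let go, it is caught and stays at about 0.0085. A pull does not free it; turning does.
- stop_turn (a joint): Turn of the mushroom button in rad, 0 at rest, growing clockwise seen from above, up to 0.9 at the stop. A light spring (0.03 to 0.075 N m, so about 1 to 2 N at a lobe) turns it back to 0. When latched in, turning it beyond about 0.5 frees the catch and the button springs out 8.5 mm.
- stop_cap_top (a point): Middle of the domed top of the mushroom button, moving with it; z 105 mm over the cart when out, 96.5 mm when latched. The head is 50 mm in diameter and 22 mm high; two opposite lobes reach out to 55 mm from the axis, each 12 mm wide and 12 mm high (from 1 to 13 mm above the underside of the head, i.e. from 21 to 9 mm below this point). Below the lobes is free space down to the box top (z 55 mm), except the 48 mm round collar in the middle (up to z 64 mm).
- stop_lobe_left (a point): Point in the middle of the lobe on the +y side of the stop box, 42 mm from the axis of the button, half way up the lobe; moves with it. Pushed along the +x direction of the box it turns the button clockwise.
- stop_lobe_right (a point): The same in the opposite lobe, on the -y side of the box; pushed along the -x direction of the box it turns the button clockwise.
- reset_box: Reset station: a lower grey and white box 64 x 64 x 40 mm, fixed to the cart, with one small round steel push button in a black housing on top. Origin: centre of its underside.
- reset_button (a joint): How far the reset button is pressed, in m: 0 up, 0.006 fully down (5 N); it springs back when let go.
- reset_button_top (a point): Middle of the top of the round steel reset button (32 mm in diameter), moving with it; press straight down here.
- vial: Loose brown vial with a white cap, 22 mm in diameter, 52 mm high, standing; origin at its foot. Leave alone.
- tape: Loose roll of white tape, 66 mm in diameter, 19 mm high, lying flat; origin at its underside. Leave alone.
- tweezers: Loose steel tweezers, 136 mm long, 14 mm wide, 6 mm high, lying flat; origin at the middle of the underside. Leave alone.

How it is judged:
On the way, in this order (a step that is already met when the one before it is completed fails the run):
1. the stop button is latched in with nothing touching it (value of joint stop_press above 0.0065 m and contact force between each of the fingers, the arm and stop_box below 0.3 N), for 0.2 s.
2. the latched button is turned clockwise (value of joint stop_turn above 0.3 rad).
3. the button has sprung out and turned back, let go (value of joint stop_press below 0.0015 m and value of joint stop_turn below 0.12 rad and contact force between the fingers and stop_box below 0.3 N), for 0.1 s.
4. the reset button is pressed all the way (value of joint reset_button above 0.0045 m), for 0.02 s.
At the end, for the whole second after the job is handed in: The stop button is out (within 1.5 mm) and turned back (within 0.12 rad), the reset button is up again (within 1.5 mm), and vial, tape and tweezers are within 20 mm of where they were, the vial upright (value of joint each of stop_press, reset_button below 0.0015 m and value of joint stop_turn below 0.12 rad and distance of each of vial, tape, tweezers from where it was at the start of the episode below 0.02 m and angle between vial's own z axis and vertical below 0.2 rad); the robot touches nothing.
It fails at once if the reset button is pressed while the stop button is in (value of joint each of reset_button, stop_press above 0.003 m).
It fails at once if the stop station is squeezed or struck with more than 40 N (contact force between the fingers and stop_box above 40 N).
It fails at once if the reset station is squeezed or struck with more than 40 N (contact force between the fingers and reset_box above 40 N).
It fails at once if a loose thing is lifted or knocked away (distance of any of vial, tape, tweezers from where it was at the start of the episode above 0.04 m or height (world z) of any of vial, tape, tweezers above 0.02 m).
It also fails if it takes over 54 s, if anything falls off the work surface, if the arm or the gripper's body presses on something with over 40 N, if the wrist force passes 120 N, or if a joint passes its speed limit or range.

ROBOT

A 6-joint arm with a two-finger parallel gripper is mounted at the origin on a cart in front of the work surface, level with it; the furniture and walls round the work are solid. World frame = base frame: x ahead of the robot, y to its left, z up, the work surface at z = 0. Lengths are in m, angles in rad, forces in N, time in s.
With the tool pointing down it reaches from about 0.3 to 0.875 m from the base axis. Payload 6.4 kg.
Tool frame: the origin (TCP) lies at the very end of the fingers, on their centre line; the grasp point (between the pads) lies 19 mm behind it (manip.tcp_to_grasp is the z of the grasp point in the tool frame, in m); z points along the fingers, y is the direction in which the jaws open and shut (so a half turn about z gives the same grasp; the last joint's range is limited). The gripper opens to 85 mm and grips with 20 to 120 N. Pads are 22 mm wide; open, the fingers measure 114 mm over their backs; the gripper's body (76 mm by 85 mm) begins 54 mm behind the grasp point. The pads swing forward as they close: fully open they stand 13 mm farther back than shut.
Start: joints at [1.076, 0.181, 1.607, -0, 1.354, -0.206], TCP at [0.164, 0.551, 0.231] pointing down, gripper open.
Joint ranges: [-2.99, 2.99], [-0.89, 2.07], [0.3, 2.58], [-1.14, 4.28], [0, 2.63], [-3.12, 3.12]. Speed limits (rad/s): [2.57, 2.57, 3.01, 3.14, 3.14, 3.14].

INTERFACE

Orientations are given as a unit quaternion [w, x, y, z].
In Python, from workcell import manip, claw, solver, sensors, imaging, job_done gives the robot as it stands. Calls block until the motion is done:
- manip.reach(position, orientation): joint-space move of the TCP to a pose.
- manip.movel(position, rate=0.15, attitude=None): straight line of the TCP; attitude=None keeps the orientation; rate is the mean speed in m/s.
- manip.movej(angles): joint-space move.
- claw.grip(opening, grip_force=None): finger opening in m; grip_force is the grip in N (None keeps the last); returns when the fingers have stopped.
- manip.dwell(seconds).
- solver.solve_ik(position, orientation): joint angles nearest the present ones, or None.
- sensors.state(): the state.
- imaging.get_image(name): name is "side" or "top"; returns the picture (400x640x3 uint8, red, green, blue); there is no depth.
- imaging.camera_info(name): a dict with "intrinsics" (3x3 intrinsics, pixels), "world_from_camera" (4x4, takes a point from camera to world coordinates). Camera axes: x right, y up, looking along -z (the intrinsics and any distortion apply to the point x, -y, -z); pixel columns grow to the right and rows downward; lengths in m; the calibration is good to about 2 mm. A picture is of the moment at which its call begins. camera_info takes no time and is no camera call.
A pose or a line that the arm cannot do raises manip.IKError and nothing moves.
- job_done(): hands the job in, once; it reports no verdict.
The state is a dict: "t": time; "joints": joint angles; "qd": joint speeds; "joint_torque": joint torques, N m; "position": TCP position; "eef_rot": TCP orientation; "ft_force": force on the tool from outside, world axes, zero at the start; "torque": the same for the moment, N m; "width": finger opening in m.
Only numpy, scipy, OpenCV 4.12 (cv2) and the standard library are available. Lean on these libraries where they do the work, as an engineer would, in place of code of your own. Each camera call takes 0.05 s, during which the arm holds its last target. There are 200 camera calls.

## Working session

There is one attempt and no reset: what is moved stays moved. The work goes in short steps, each a Python script; the robot and the scene stay as the last script left them, time stands still between calls to the robot, and variables do not carry over. Pictures are saved under pics/ and viewed, on a budget of 10 in all, crops included, one or two more only if the job needs it, and the job is handed in when it is done.

```bash
mkdir -p pics; ls; python3 - <<'E'
from workcell import *
from workcell import imaging,sensors
import cv2,numpy as np
np.set_printoptions(precision=4,suppress=True)
for n in("top","side"):
    cv2.imwrite(f"pics/{n}0.png",imaging.get_image(n)[:,:,::-1]); print(n,imaging.camera_info(n))
print(sensors.state())
E
```

```text
pics
top {'intrinsics': array([[472.7919,   0.    , 320.8995],
       [  0.    , 472.7919, 195.4401],
       [  0.    ,   0.    ,   1.    ]]), 'world_from_camera': array([[-0.001 ,  0.9967, -0.0812,  0.4166],
       [-0.9997, -0.0031, -0.0262, -0.0944],
       [-0.0263,  0.0812,  0.9964,  1.2722],
       [ 0.    ,  0.    ,  0.    ,  1.    ]])}
side {'intrinsics': array([[387.1627,   0.    , 318.4008],
       [  0.    , 387.1627, 197.013 ],
       [  0.    ,   0.    ,   1.    ]]), 'world_from_camera': array([[-0.9023,  0.1791, -0.3922,  0.2013],
       [-0.4309, -0.4023,  0.8078,  0.5798],
       [-0.0131,  0.8978,  0.4402,  0.4737],
       [ 0.    ,  0.    ,  0.    ,  1.    ]])}
{'t': 0.1, 'joints': array([ 1.0757,  0.1814,  1.6079,  0.    ,  1.3538, -0.2063]), 'qd': array([-0.0013, -0.0017, -0.0029,  0.0007,  0.0009, -0.0008]), 'joint_torque': array([  0.001 , -44.5878, -35.2233,  -0.0003,   0.0042,   0.    ]), 'position': array([0.1635, 0.5508, 0.2305]), 'eef_rot': array([-0.0003,  0.1439,  0.9896, -0.0007]), 'ft_force': array([ 0.5162, -1.4926, -0.8245]), 'torque': array([-0.0125,  0.0194, -0.008 ]), 'width': 0.08522967076392884}
```

View pics/top0.png

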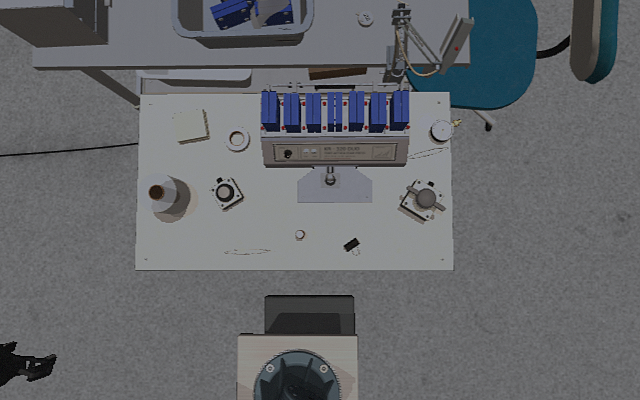

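View pics/side0.png

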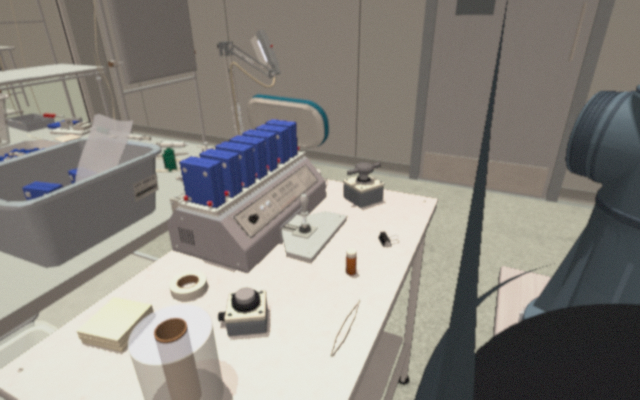

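Top view: stop button around (427,198), reset around (225,192), vial (299,235), tape (237,138), tweezers (247,251). I'll zoom in on both stations.

```bash
cat > h.py <<'E'
import numpy as np
from workcell import *
from workcell import manip,claw,solver,sensors,imaging
np.set_printoptions(precision=4,suppress=True)
def px(name,u,v,z):
    c=imaging.camera_info(name);K=c["intrinsics"];T=c["world_from_camera"]
    d=np.linalg.inv(K)@[u,v,1];d=T[:3,:3]@(d*[1,-1,-1]);o=T[:3,3]
    return o+d*(z-o[2])/d[2]
def uv(name,p):
    c=imaging.camera_info(name);K=c["intrinsics"];T=c["world_from_camera"]
    q=T[:3,:3].T@(np.array(p)-T[:3,3])*[1,-1,-1];q=K@q;return q[:2]/q[2]
E
python3 - <<'E'
from h import *;import cv2
a=cv2.imread("pics/top0.png")
f=lambda u,v:cv2.resize(a[v-28:v+28,u-28:u+28],(400,400),interpolation=cv2.INTER_CUBIC)
cv2.imwrite("pics/z.png",np.hstack([f(425,198),f(225,192)]))
s=px("top",427,198,.105);r=px("top",225,191,.055);print(s,r,uv("side",s),uv("side",r))
E
```

```text
[ 0.5046 -0.3251  0.105 ] [0.5282 0.1869 0.055 ] [364.6954 163.6268] [244.4909 294.9749]
```

View pics/z.png

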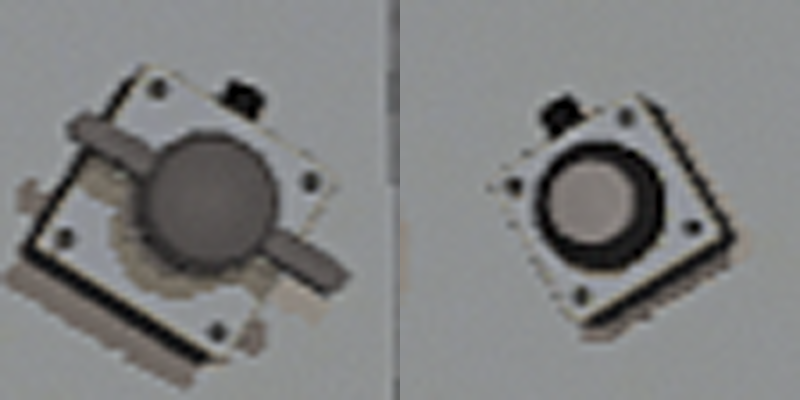

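Zoom: stop cap centre is at about (425.6,197.7) full-frame, the lobes run upper-left to lower-right, and the gland is upper-right. The reset steel top is at about (223.1,191.8). Computing poses, then pressing.

```bash
python3 - <<'E'
from h import *
k=400/56
g=lambda x,y,u0,v0,z:px("top",u0+(x+.5)/k-.5,v0+(y+.5)/k-.5,z)
print("cap",g(207,201,397,170,.093),"lobemid",g(207.5,202.5,397,170,.092))
H=np.array([g(x,y,397,170,.055) for x,y in((158,88),(310,182),(217,332),(64,238))]);print("holes",H.mean(0),H)
a=g(75,125,397,170,.09);b=g(340,280,397,170,.09);print("tips",a,b,np.linalg.norm(a-b),"yaxis deg",np.degrees(np.arctan2(*(a-b)[1::-1])))
R=np.array([g(400-400+x-400,y,197,164,.04) for x,y in((513,186),(625,117),(692,227),(581,296))]);print("reset holes",R.mean(0))
for z in(.05,.06,.07):print("btn",g(190,202,197,164,z))
E
```

```text
cap [ 0.5063 -0.3239  0.093 ] lobemid [ 0.5058 -0.3242  0.092 ]
holes [ 0.506  -0.3241  0.055 ] [[ 0.5501 -0.3145  0.055 ]
 [ 0.5159 -0.3682  0.055 ]
 [ 0.4621 -0.334   0.055 ]
 [ 0.496  -0.2799  0.055 ]]
tips [ 0.5333 -0.279   0.09  ] [ 0.4788 -0.37    0.09  ] 0.1060900926748801 yaxis deg 59.058141651409194
reset holes [0.5257 0.1905 0.04  ]
btn [0.5265 0.1929 0.05  ]
btn [0.5256 0.1905 0.06  ]
btn [0.5247 0.1882 0.07  ]
```

All the independent estimates agree to within 1 mm: stop (0.506,-0.324), box y axis at about 58°, reset (0.5257,0.1905) with its top at z≈0.06. Now the press.

```bash
cat >> h.py <<'E'
from scipy.spatial.transform import Rotation as Ro
S=np.array([.506,-.324]);RS=np.array([.5257,.1905]);YA=np.radians(58)
def down(ang): # tool y along world angle ang, tool z down
    y=np.array([np.cos(ang),np.sin(ang),0]);z=np.array([0,0,-1.])
    return Ro.from_matrix(np.c_[np.cross(y,z),y,z]).as_quat(scalar_first=True)
def st(l=""):
    s=sensors.state();print(l,round(s["t"],2),s["position"],"F",s["ft_force"],"w",round(s["width"],4));return s
E
python3 - <<'E'
from h import *
claw.grip(0.0)
b=YA-np.pi/2
for a in (b,b+np.pi): 
    q=solver.solve_ik([*S,.15],down(a));print(a,q)
A=min((b,b+np.pi),key=lambda a:abs(solver.solve_ik([*S,.15],down(a))[5]))
print(A)
manip.reach([.38,.2,.32],down(A)); st()
manip.reach([.38,-.2,.32],down(A))
manip.reach([*S,.15],down(A)); st()
manip.movel([*S,.112],.1); manip.dwell(.2); st("hover")
for z in(.104,.100,.097,.0955,.095):
    manip.movel([*S,z],.03); s=st(z)
    if s["ft_force"][2]>22: break
manip.dwell(.2); st()
manip.movel([*S,.14],.1); st("off")
E
```

```text
-0.5585053606381853 [-0.7669  0.3189  1.6104 -0.      1.2123 -0.2084]
2.5830872929516078 [-0.7669  0.3189  1.6104 -0.      1.2123  2.9332]
-0.5585053606381853
 2.42 [0.3798 0.2005 0.3199] F [-0.7369 -0.6709 -0.1211] w -0.0002
 4.88 [ 0.5065 -0.3235  0.151 ] F [ 0.7725  0.1615 -0.585 ] w -0.0002
hover 5.61 [ 0.5065 -0.3244  0.1129] F [-0.4451 -0.3149 -0.4361] w -0.0003
0.104 6.03 [ 0.5062 -0.3242  0.1043] F [ 0.0134 -0.2078  2.8872] w 0.0
0.1 6.31 [ 0.5063 -0.3243  0.1003] F [ 0.4913 -0.6176  3.6912] w -0.0002
0.097 6.56 [ 0.5063 -0.3243  0.0972] F [ 1.1336 -0.5012  3.6898] w 0.0003
0.0955 6.81 [ 0.5062 -0.3242  0.0958] F [ 1.2779 -0.9913  5.0811] w 0.0002
0.095 7.06 [ 0.5062 -0.3242  0.0953] F [ 0.5546 -1.1599  4.3662] w 0.0
 7.26 [ 0.5062 -0.3242  0.0953] F [ 1.0402 -1.2197  5.6178] w -0.0001
off 7.86 [ 0.5056 -0.3236  0.1396] F [-0.1611  0.3767  0.5893] w -0.0001
```

```bash
python3 - <<'E'
from h import *;import cv2
manip.movel([.40,-.32,.25],.25)
i=imaging.get_image("side")[:,:,::-1];cv2.imwrite("pics/side1.png",i);t=imaging.get_image("top")[:,:,::-1];cv2.imwrite("pics/top1.png",t)
f=lambda p:cv2.resize(p[145:210,330:395],(400,400),interpolation=cv2.INTER_CUBIC)
cv2.imwrite("pics/c1.png",np.hstack([f(cv2.imread("pics/side0.png")),f(i)]))
st()
E
```

```text
8.72 [ 0.4001 -0.3193  0.2481] F [-0.627  -0.56   -0.8883] w 0.0003
```

View pics/c1.png

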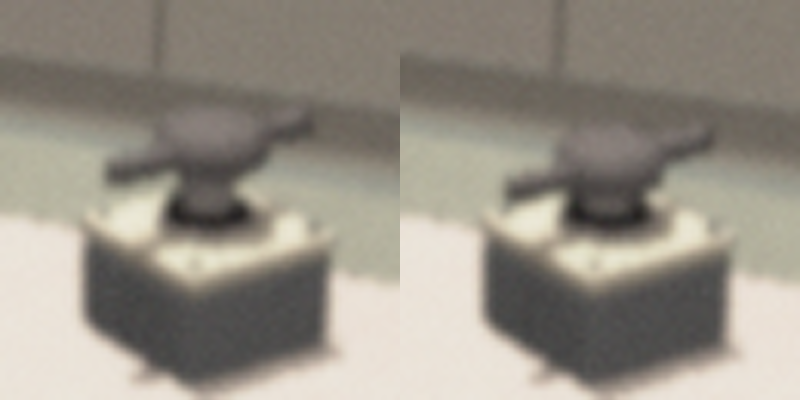

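The right half shows the cap about 18 zoomed px (3 px, roughly 8.5 mm) lower than before, so it is latched. Next I turn the right lobe clockwise along an arc.

```bash
cat >> h.py <<'E'
def arc(th,z,r=.044,d=.021):
    f=YA+np.pi-th;e=np.array([np.cos(f),np.sin(f)]);t=np.array([np.sin(f),-np.cos(f)])
    return [*(S+r*e-d*t),z],down(YA-np.pi/2-th)
E
python3 - <<'E'
from h import *;import cv2
p,q=arc(-.5,.15);manip.reach(p,q);st()
manip.movel(arc(-.5,.07)[0],.12);manip.dwell(.2);f0=st("low")["ft_force"]
for th in(-.3,-.15,0,.1,.2,.3,.4,.5,.6,.7):
    p,q=arc(th,.07);manip.movel(p,.05,attitude=q);s=st(th)
    if np.linalg.norm((s["ft_force"]-f0)[:2])>12: print("STOP");break
cv2.imwrite("pics/side2.png",imaging.get_image("side")[:,:,::-1])
E
```

```text
9.43 [ 0.5241 -0.3685  0.1493] F [ 0.4114 -0.3576  0.9066] w 0.0
low 10.44 [ 0.5249 -0.3697  0.0711] F [-0.3965  0.2351 -0.3127] w -0.0001
-0.3 10.79 [ 0.5152 -0.3721  0.0704] F [-0.5356 -0.7178 -0.1036] w 0.0004
-0.15 11.09 [ 0.508  -0.3727  0.0702] F [ 0.1507 -0.7725  0.1922] w 0.0003
0 11.39 [ 0.5009 -0.3725  0.0701] F [ 1.0058 -0.3365 -0.8596] w 0.0002
0.1 11.64 [ 0.4961 -0.3718  0.0702] F [ 0.583   1.0312 -0.761 ] w 0.0
0.2 11.89 [ 0.4913 -0.3704  0.0701] F [ 0.524   0.402  -0.6991] w 0.0005
0.3 12.14 [ 0.4866 -0.3687  0.0701] F [0.677  0.3228 0.7534] w -0.0001
0.4 12.39 [ 0.4823 -0.3666  0.0701] F [ 1.8423 -0.0159  0.8156] w -0.0003
0.5 12.64 [ 0.4783 -0.3641  0.0702] F [ 1.7624 -1.3653 -0.0363] w 0.0002
0.6 12.89 [ 0.4744 -0.3611  0.0701] F [ 2.1734 -1.1911 -0.4398] w 0.0001
0.7 13.14 [ 0.4708 -0.3577  0.0701] F [ 2.5284 -0.8034 -0.5825] w -0.0001
```

```bash
python3 - <<'E'
from h import *;import cv2
i=cv2.imread("pics/side2.png");t=imaging.get_image("top")[:,:,::-1]
f=lambda p:cv2.resize(p,(400,400),interpolation=cv2.INTER_CUBIC)
cv2.imwrite("pics/c2.png",np.hstack([f(i[145:210,330:395]),f(np.ascontiguousarray(t[165:230,395:460]))]))
E
```

```text
(no output)
```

View pics/c2.png

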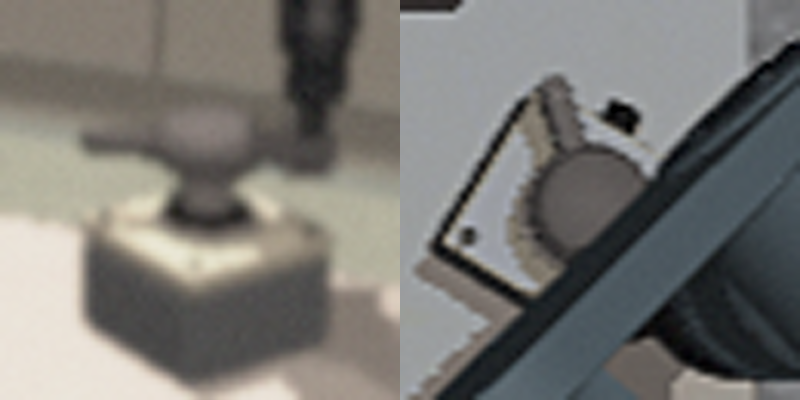

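The lobe is turned roughly 0.7 rad, and the cap top is back at its original row (about 105), so it has sprung out. Now I let it turn back and check it.

```bash
python3 - <<'E'
from h import *;import cv2
for th in(.45,.2,-.1,-.5):
    p,q=arc(th,.07);manip.movel(p,.07,attitude=q);st(th)
manip.movel(arc(-.5,.16)[0],.15)
manip.reach([.38,-.2,.32],down(YA-np.pi/2));st()
i=imaging.get_image("side")[:,:,::-1];t=imaging.get_image("top")[:,:,::-1]
f=lambda p:cv2.resize(np.ascontiguousarray(p),(400,400),interpolation=cv2.INTER_CUBIC)
cv2.imwrite("pics/c3.png",np.hstack([f(i[145:210,330:395]),f(t[170:226,397:453])]))
E
```

```text
0.45 13.64 [ 0.4798 -0.3654  0.0699] F [-0.3327 -2.4002  0.8941] w 0.0001
0.2 14.04 [ 0.4907 -0.3701  0.0699] F [ 0.9531 -1.6713 -0.3668] w -0.0001
-0.1 14.49 [ 0.5048 -0.3721  0.0696] F [-0.0933 -0.4094 -0.4351] w -0.0001
-0.5 15.04 [ 0.5239 -0.3689  0.0698] F [-0.2523  0.0773 -0.092 ] w -0.0001
 16.86 [ 0.3801 -0.2003  0.3192] F [ 0.6679 -0.2197  0.8648] w -0.0003
```

View pics/c3.png

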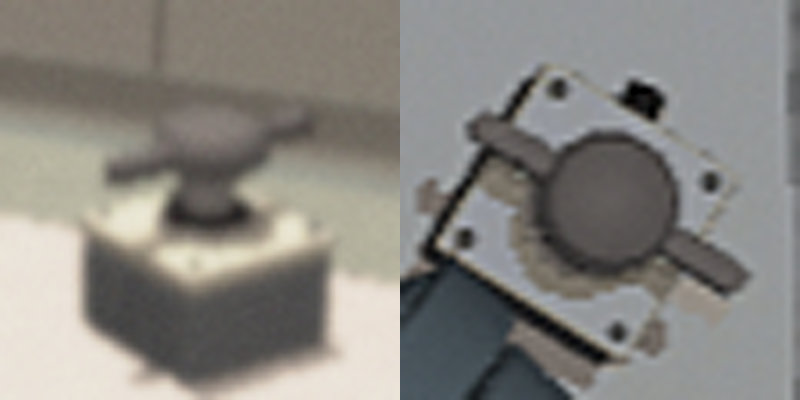

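The lobes are back at (75,125)/(340,280) of the zoom and the cap is up, both identical to the start image. Now the reset button, stepped down with force watched.

```bash
python3 - <<'E'
from h import *;import cv2
q=down(-.3)
manip.reach([.38,.15,.32],q);manip.reach([*RS,.14],q)
manip.movel([*RS,.085],.1);manip.dwell(.3);f0=np.mean([(manip.dwell(.02),sensors.state()["ft_force"][2])[1] for _ in range(5)]);st("hover")
z=.085
while z>.042:
    z-=.001;manip.movel([*RS,z],.03)
    s=sensors.state();F=s["ft_force"][2]-f0
    print(f"{s['t']:.2f} {s['position'][2]:.4f} {F:.1f}")
    if F>8 or s["t"]>42:break
manip.dwell(.1);st()
cv2.imwrite("pics/side4.png",imaging.get_image("side")[:,:,::-1])
E
```

```text
hover 20.29 [0.5259 0.1905 0.0853] F [-0.9423  0.9111 -1.1106] w -0.0003
20.54 0.0839 1.1
20.79 0.0828 -0.1
21.04 0.0819 0.8
21.29 0.0809 0.4
21.54 0.0799 1.3
21.79 0.0789 1.4
22.04 0.0779 0.5
22.29 0.0769 -0.1
22.54 0.0759 -0.0
22.79 0.0749 -0.2
23.04 0.0739 -0.2
23.29 0.0729 0.2
23.54 0.0719 -0.0
23.79 0.0709 0.5
24.04 0.0699 0.4
24.29 0.0689 0.6
24.54 0.0679 0.4
24.79 0.0669 0.8
25.04 0.0659 -0.5
25.29 0.0649 0.8
25.54 0.0639 0.2
25.79 0.0629 0.4
26.04 0.0621 0.5
26.29 0.0611 2.8
26.54 0.0601 2.9
26.79 0.0591 3.5
27.04 0.0581 4.1
27.29 0.0571 5.4
27.54 0.0561 4.7
27.79 0.0560 11.7
 27.89 [0.526  0.1905 0.0559] F [-3.3585 -0.6629 12.3633] w -0.0001
```

Contact came at z≈0.062 and the hard stop at 0.056, so the stroke was the full 6 mm. Releasing and doing a last check.

```bash
python3 - <<'E'
from h import *;import cv2
manip.movel([*RS,.14],.1);manip.reach([.38,.1,.32],down(-.3));manip.dwell(.3);st()
t=imaging.get_image("top")[:,:,::-1];i=imaging.get_image("side")[:,:,::-1]
cv2.imwrite("pics/end.png",np.vstack([t[80:275,130:460],i[140:370,130:460]]))
a=cv2.imread("pics/top0.png");b=cv2.imread("pics/side0.png")
for n,A,B,(u,v) in(("vial",a,t,(299,235)),("tape",a,t,(237,138)),("tweez",a,t,(247,251)),("stop side",b,i,(364,175)),("reset side",b,i,(245,302)),("vial side",b,i,(351,263)),("tweez side",b,i,(346,327))):
    r=cv2.matchTemplate(np.ascontiguousarray(B[v-25:v+25,u-35:u+35]),A[v-15:v+15,u-25:u+25],cv2.TM_CCOEFF_NORMED);_,m,_,l=cv2.minMaxLoc(r);print(n,round(m,3),l[0]-10,l[1]-10)
E
```

```text
30.22 [0.3801 0.1002 0.3192] F [ 0.2702  1.4858 -0.1176] w 0.0001
vial 0.957 0 0
tape 0.998 0 0
tweez 0.082 0 0
stop side 0.999 0 0
reset side 0.999 0 0
vial side 0.999 0 0
tweez side 0.379 -3 6
```

View pics/end.png

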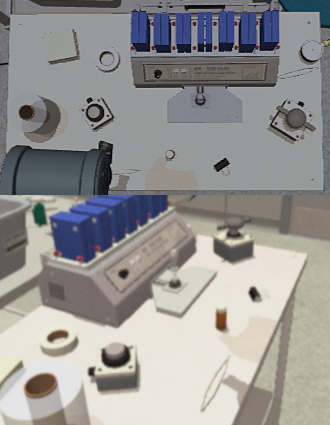

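The end view shows the stop button out with its lobes straight, the reset button up, the vial upright, and the tweezers at about (345,330) in the side view, where they started. Their low match scores come from the arm covering them in the top view, and probably its shadow in the side view.

```bash
python3 -c "
from workcell import job_done;job_done()"
```

```text
the job is handed in; nothing more can be done
```

I ran the whole stop-station test in order and handed it in, with the arm clear at about 30 s of the 54 s limit. `job_done()` gives no verdict, so this rests on my own checks.

- **Stop button pressed:** I pushed it in about 9.7 mm at around 6 N and took the hand off. The side picture then showed the cap about 8.5 mm lower, so it stayed latched by itself.
- **Stop button freed:** I pushed the right lobe clockwise about 0.7 rad with roughly 2.5 N. The picture showed it had sprung out. After I let go, the lobes and cap looked the same as at the start.
- **Reset button:** I pressed it only after the stop button was out. It travelled from contact at z 0.062 to the hard stop at 0.056, which is the full 6 mm, with a peak of about 13 N. It came back up.

**Last checks:** the stop station, reset station, vial and tape matched the start images with zero pixel shift.

The automatic check on the tweezers failed, scoring 0.08 from the top and 0.38 from the side. The arm hides them in the top view, and I put the side score down to its shadow, though I didn't confirm that. By eye they are where they were in the side view, and the arm never worked near them.

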